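Tighten a lens retaining ring with a two-pin spanner

TASK

Take the two-pin spanner from its rest, engage both pins in holes of the retaining ring recessed in the black lens cell, and with it turn the ring clockwise (seen from above) until it is fully home against its stop. Then put the spanner back upright in its rest, pins in the wells and bar flat on the block, and leave the other things on the breadboard undisturbed.

Things in the scene. Friction and masses are not known exactly. Their poses are not given: they have to be found in the camera images.
- base: Square aluminium base plate bolted down, 130 x 130 x 12 mm; origin at the centre of its underside. On it, concentric, stands a fixed black round lens cell, 120 mm outside, bore 100 mm, open at the top, rim 60 mm above the breadboard. The cell is clamped at an arbitrary angle that no reading tells.
- ring_center (a point): Centre of the retaining ring's top face, 50 mm above the breadboard, 10 mm below the cell's rim. The aluminium ring is 100 mm outside, 52 mm inside, with four 12 mm holes every 90 degrees on a 76 mm circle, floor 14 mm below the face. The holes' angle is not reported: see it or feel for it with the pins (this point's axes are the base's).
- retainer (a joint): Angle (rad) by which the retaining ring is unscrewed: 0 = fully home at a hard stop, positive = counter-clockwise from above, range 0 to 1.7, starts at 1.0 to 1.5. Clockwise lowers it. Drag about 0.4 N m; it stays where left and keeps its height as it turns. Pressing hard on its face while twisting can drag it.
- spanner: Two-pin spanner, 0.2 to 0.33 kg. Origin midway between its pin ends, x along the bar, z up the handle. Round-ended steel pins at x = -38 and +38 mm, 8 mm thick, z 0 to 26 mm; bar 96 x 22 x 14 mm, z 26 to 40 mm; grey square handle 24 x 24 mm (faces square to x and y), z 40 to 105 mm, for gripping from above. Starts upright in its rest.
- rest: Black rest block fixed to the breadboard, 116 x 56 x 32 mm (x, y, z); origin at the centre of its underside. Two round wells in its top, at x = -38 and +38 mm, 19 mm across, 29 mm deep, in which the spanner's pins hang while its bar lies on the block's top.
- rest_seat (a point): Where the spanner's origin is when it is properly back in the rest, centred: on the block's axis, 6 mm above the breadboard (inside the block).
- post: Steel post bolted down, 90 mm tall, foot 56 mm across, origin at the centre of its underside. Cannot move.
- spare_ring: spare aluminium ring lying flat, 80 mm across, 10 mm high, plain (no pin holes). Bystander. Origin at its underside.
- parts_box: clear flat parts box, 160 x 100 x 28 mm (x, y, z). Bystander. Origin at its underside.
- driver: screwdriver with a red handle, 170 mm long, lying along its x, 22 mm high. Bystander. Origin at its underside where shank and handle meet.
- cleaner: white bottle of lens cleaner, 56 mm across, 130 mm tall. Bystander. Origin at its underside.
- lens_tube: black closed lens tube standing upright, 64 mm across, 75 mm tall. Bystander. Origin at its underside.
Things that resemble listed ones, but are neither listed nor needed, are in the scene too. There is more than one size of the spanner; the job needs the smaller.

How it is judged:
By the outcome, as a careful person would: the job done as asked, in the order asked, and still so for the second after the job is handed in, with the robot touching nothing.
It also fails if it takes over 64 s, if anything falls off the work surface, if the arm or the gripper's body presses on something with over 40 N, if the wrist force passes 120 N, or if a joint passes its speed limit or range.

ROBOT

A 6-joint arm with a two-finger parallel gripper is mounted at the origin on the work surface. World frame = base frame: x ahead of the robot, y to its left, z up, the work surface at z = 0. Lengths are in m, angles in degrees, forces in N, time in s.
With the tool pointing down it reaches from about 0.325 to 0.875 m from the base axis. Payload 4.4 kg.
Tool frame: the origin (TCP) lies at the very end of the fingers, on their centre line; the grasp point (between the pads) lies 19 mm behind it; z points along the fingers, x is the direction in which the jaws open and shut, and the axes are right-handed (so a half turn about z gives the same grasp; the last joint's range is limited). The gripper opens to 85 mm and grips with 20 to 120 N. Pads are 22 mm wide; open, the fingers measure 114 mm over their backs; the gripper's body (76 mm by 85 mm) begins 54 mm behind the grasp point. The pads swing forward as they close: fully open they stand 13 mm farther back than shut.
Start: joints at [-78.581, 11.837, 88.321, -0, 79.842, -8.623], TCP at [0.197, -0.54, 0.231] pointing down, gripper open.
Joint ranges: [-156.59, 156.59], [-49.26, 127.26], [12.9, 141.05], [-63.56, 243.56], [4.71, 150.69], [-161.64, 161.64]. Speed limits (degrees/s): [159.86, 159.86, 180, 180, 180, 180].

INTERFACE

Orientations are given as [roll, pitch, yaw] about the fixed x, y, z axes, in that order (R = Rz(yaw) Ry(pitch) Rx(roll)).
In Python, from workcell import robot, imaging, ticket, find_in, outline_of gives the robot as it stands.
- The arm moves only by the tool play_rows, never from a script. Its argument "deltas" is a list of rows, each an object with "slide": the shift along the tool's x, y, z in m, a list of three; "spin": the turn about the tool's z in rad. A call has 1 to 8 rows; each row shifts and turns the commanded pose from where the row before left it, along the tool's axes as they then stand; what a row does not reach is not made up. A row lasts 1/10 s, in which the tool goes at most 50 mm and 8.59 degrees, less where a joint would pass 70% of its speed; a pose out of reach is approached as far as the arm can. A call with a gripper value outside its range is refused whole. "claw" is the finger opening in m, from 0 to 0.0854, set as the call begins (left out, the last holds). The fingers move at their own pace and stop on an object; "grip_force" is the grip in N (left out, the last holds). Time passes only in rows, so rows that do not move let the fingers close. It gives the time, the measured TCP pose, the force and the opening at its end, in the units of the state.
- robot.get_obs(): the state, without advancing time (a new reading comes with each control period).
- imaging.capture(name): name is "scene" or "top"; returns a dict with "frame" (400x640x3 uint8, red, green, blue), "z_map" (400x640 float32, m along the optical axis (not along the pixel's ray), 0 where there is no reading), "intrinsics" (3x3 intrinsics, pixels), "dist" ([k1, k2, p1, p2, k3] as OpenCV has them; the pictures are not rectified), "position" and "rotation" of the camera in the world. Camera axes: x right, y down, z forward; pixel columns grow to the right and rows downward; lengths in m; the calibration is good to about 2 mm. A picture is of the moment at which its call begins.
- ticket.finish_job(): hands the job in, once; it reports no verdict.
Trained networks look in the newest picture that a camera, given by its name, has taken for a name from the list of things; names that differ only in an ending like _2 or _b are one class to them, and where a whole thing is asked for, a point or a joint stands for the part that bears it (a point fixed in the world has none). Each returns a list of dicts, best first, with "p" (0 to 1); they miss things now and then, are a little off and sometimes report something else, mostly with a low value. They report only what shows in the picture. A call takes as long as a camera call. They do not tell look-alikes from the thing itself.
- find_in(query, camera): "rect" ([left, top, right, bottom] in pixels, round what is visible of it).
- outline_of(query, camera): "pixels" (400x640 bool, what is visible of it) and "rect" ([left, top, right, bottom] in pixels, round what is visible of it).
The state is a dict: "clock": time; "joint_positions": joint angles; "qd": joint speeds; "tau": joint torques, N m; "ee_pos": TCP position; "orientation": TCP orientation; "force": force on the tool from outside, world axes, zero at the start; "ft_torque": the same for the moment, N m; "gripper_width": finger opening in m.
Only numpy, scipy, OpenCV 4.12 (cv2) and the standard library are available. Lean on these libraries where they do the work, as an engineer would, in place of code of your own. Each camera call takes 0.05 s, during which the arm holds its last target. There are 200 camera calls.

## Working session

There is one attempt and no reset: what is moved stays moved. The work goes in short steps, Python scripts to look and compute and a tool call to move; the robot and the scene stay as the last step left them, time stands still between calls to the robot, and variables do not carry over. Pictures are saved under pics/ and viewed, about 8 in all and at most 12, crops included, and the job is handed in when it is done.

Besides the shell and the picture viewer there is one more tool, called after "Call:" as name(argument=value, ...) on one line, values as JSON. play_rows: Moves the arm, as the interface text tells. Its arguments: {"type":"object","properties":{"deltas":{"type":"array"},"claw":{"type":"number"},"grip_force":{"type":"number"}},"required":["deltas"]}

```bash
mkdir -p pics
cat > h.py <<'E'
import numpy as np, cv2
from workcell import robot, imaging, ticket, find_in, outline_of
def cap(n): 
    c=imaging.capture(n); return c
def uv2w(c,u,v,z=None,d=None):
    K=np.array(c["intrinsics"]);D=np.array(c["dist"])
    p=cv2.undistortPoints(np.array([[[float(u),float(v)]]]),K,D)[0,0]
    r=np.array([p[0],p[1],1.]);R=np.array(c["rotation"]);t=np.array(c["position"])
    if z is not None:
        w=R@r; return t+w*(z-t[2])/w[2]
    if d is None: d=c["z_map"][int(round(v)),int(round(u))]
    return R@(r*d)+t
def cloud(c):
    K=np.array(c["intrinsics"]);D=np.array(c["dist"])
    h,w=c["z_map"].shape
    g=np.stack(np.meshgrid(np.arange(w),np.arange(h)),-1).reshape(-1,1,2).astype(float)
    p=cv2.undistortPoints(g,K,D)[:,0]
    d=c["z_map"].reshape(-1,1)
    P=np.hstack([p*d,d])@np.array(c["rotation"]).T+np.array(c["position"])
    P[d[:,0]==0]=np.nan
    return P.reshape(h,w,3)
def w2uv(c,X):
    R=np.array(c["rotation"]);t=np.array(c["position"])
    Y=(np.atleast_2d(X)-t)@R
    return cv2.projectPoints(Y,np.zeros(3),np.zeros(3),np.array(c["intrinsics"]),np.array(c["dist"]))[0][:,0]
def save(n,im): cv2.imwrite("pics/"+n,im[...,::-1])
E
python3 - <<'E'
from h import *
a=cap("scene");b=cap("top")
for n,c in(("scene",a),("top",b)):
    save(n+"0.png",c["frame"]); print(n,np.round(c["position"],3),np.round(c["rotation"],3).tolist())
    for q in["spanner","rest","base","ring_center","post","spare_ring","parts_box","driver","cleaner","lens_tube"]:
        try: print(q,[(round(f["p"],2),[int(x) for x in f["rect"]]) for f in find_in(q,n)][:4])
        except Exception as e: print(q,e)
print(robot.get_obs())
E
```

```text
scene [ 1.692 -0.147  1.081] [-131.741, -0.554, 82.518]
spanner [(0.83, [240, 198, 257, 231]), (0.6, [233, 158, 266, 198])]
rest [(0.61, [240, 209, 264, 239]), (0.41, [173, 191, 193, 211])]
base [(0.71, [368, 216, 412, 230]), (0.17, [322, 239, 344, 274])]
ring_center [(0.54, [368, 206, 408, 234])]
post [(0.51, [312, 172, 327, 201]), (0.51, [369, 202, 412, 232])]
spare_ring [(0.72, [315, 209, 333, 226])]
parts_box [(0.62, [422, 176, 469, 209])]
driver [(0.73, [173, 193, 201, 222]), (0.51, [373, 196, 407, 215])]
cleaner [(0.73, [243, 199, 257, 229]), (0.7, [208, 219, 229, 256])]
lens_tube [(0.63, [325, 238, 345, 271])]
top [ 0.49  -0.005  1.323] [-175.95, 0.322, -88.645]
spanner [(0.75, [390, 257, 437, 299]), (0.57, [400, 186, 420, 228])]
rest [(0.93, [391, 181, 425, 231])]
base [(0.86, [211, 170, 267, 230]), (0.53, [400, 187, 420, 226])]
ring_center [(0.68, [206, 168, 268, 228]), (0.46, [134, 204, 178, 272])]
post [(0.67, [306, 247, 328, 268])]
spare_ring [(0.98, [307, 194, 330, 224])]
parts_box [(0.9, [132, 202, 178, 268])]
driver [(0.89, [470, 223, 502, 279]), (0.68, [305, 246, 328, 269]), (0.52, [393, 182, 427, 230]), (0.51, [208, 170, 267, 232])]
cleaner [(0.8, [436, 161, 466, 181]), (0.3, [211, 170, 269, 230])]
lens_tube [(0.75, [306, 120, 332, 147])]
{'clock': 1.1, 'joint_positions': array([-7.85805855e+01,  1.18381134e+01,  8.83213836e+01,  7.19589806e-05,
        7.98430187e+01, -8.62445491e+00]), 'qd': array([-0.0027371 ,  0.03784171, -0.12884769,  0.06764136,  0.12670673,
       -0.00715051]), 'tau': array([ 5.88039948e-04, -3.83058572e+01, -2.91974115e+01, -9.08890183e-05,
        8.50196084e-04,  2.08717822e-06]), 'ee_pos': array([ 0.1970503 , -0.54017578,  0.23127418]), 'orientation': array([-1.79999553e+02,  2.47666657e-03, -6.99561433e+01]), 'force': array([-0.84902806,  0.42000073, -0.39123586]), 'ft_torque': array([0.02246323, 0.01278356, 0.00520659]), 'gripper_width': 0.08571068666369325}
```

```bash
python3 - <<'E'
s=open('h.py').read()
s=s.replace('c=imaging.capture(n); return c','''c=dict(imaging.capture(n)); c["rotation"]=Rotation.from_euler("xyz",c["rotation"],degrees=True).as_matrix(); return c''').replace("import numpy as np, cv2","import numpy as np, cv2\nfrom scipy.spatial.transform import Rotation")
open('h.py','w').write(s)
E
python3 - <<'E'
from h import *
b=cap("top")
np.savez("top0.npz",**{k:np.array(v) for k,v in b.items()})
save("t1.png",cv2.resize(b["frame"][110:310,120:520],None,fx=2,fy=2,interpolation=cv2.INTER_CUBIC))
f=b["frame"]
A=cv2.resize(f[165:235,200:275],(400,373),interpolation=cv2.INTER_CUBIC)
B=cv2.resize(f[175:305,385:445],(172,373),interpolation=cv2.INTER_CUBIC)
save("t2.png",np.hstack([A,B]))
P=cloud(b)
for u,v in[(409,207),(413,278),(239,200),(317,258),(100,100)]: print(u,v,P[v,u].round(4))
E
```

```text
409 207 [ 0.5695 -0.2257  0.0836]
413 278 [ 0.4002 -0.2253  0.1512]
239 200 [0.5798 0.2017 0.0449]
317 258 [ 0.4391 -0.0012  0.0897]
100 100 [0.8491 0.6048 0.0018]
```

View pics/t1.png

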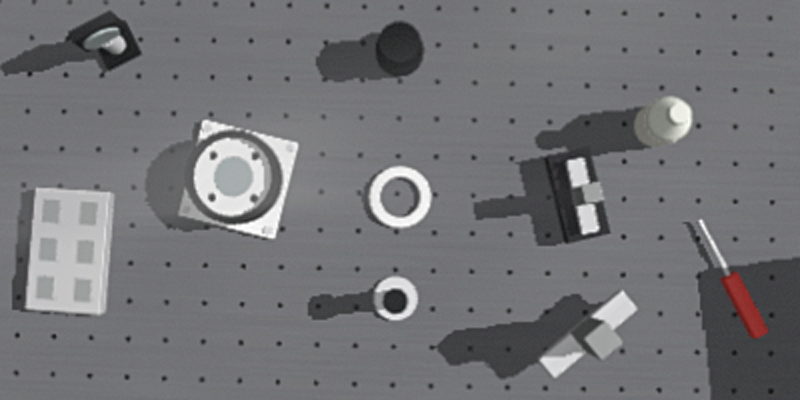

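View pics/t2.png

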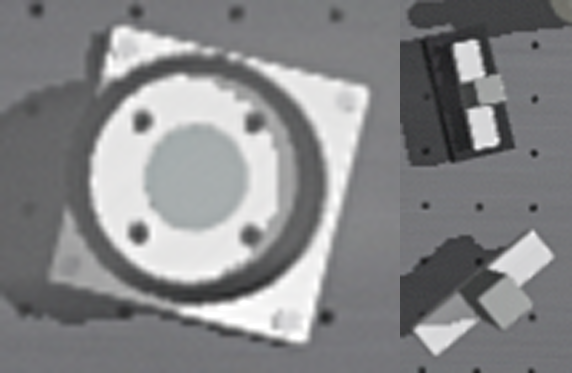

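```bash
cat > m.py <<'E'
from h import *
b=dict(np.load("top0.npz")); P=cloud(b); g=cv2.cvtColor(b["frame"],cv2.COLOR_RGB2GRAY).astype(float)
# heights
rim=(np.hypot(P[...,0]-.58,P[...,1]-.2)<.08)
print("cell z hist",np.histogram(P[rim][:,2],bins=np.arange(0,.07,.005)))
m=rim&(P[...,2]>.056)&(P[...,2]<.066); Q=P[m]; 
A=np.c_[Q[:,:2],np.ones(len(Q))];s=np.linalg.lstsq(A,(Q[:,:2]**2).sum(1),rcond=None)[0];print("rim fit c",s[:2]/2, "r",np.sqrt(s[2]+(s[:2]**2).sum()/4),Q[:,2].mean(),len(Q))
# rectified ring-plane image 0.5mm/px
def rect(cx,cy,z,half,res=.0005):
    n=int(half/res); ax=np.arange(-n,n+1)*res
    X,Y=np.meshgrid(cx+ax,cy+ax); uv=w2uv(b,np.c_[X.ravel(),Y.ravel(),np.full(X.size,z)]).astype(np.float32).reshape(*X.shape,2)
    return cv2.remap(g.astype(np.float32),uv[...,0],uv[...,1],cv2.INTER_CUBIC),X,Y
cx,cy=.58,.2
I,X,Y=rect(cx,cy,.05,.06)
# model fit: centre + angle, darkness in 4 discs (hole r 6mm) vs annulus
from scipy.optimize import minimize
Ib=cv2.GaussianBlur(I,(0,0),4)
def samp(x,y):
    return cv2.remap(Ib,np.float32([(x-cx)/.0005+(I.shape[1]//2)]),np.float32([(y-cy)/.0005+I.shape[0]//2]),cv2.INTER_LINEAR)[0]
def cost(p):
    a=p[2]+np.arange(4)*np.pi/2
    return samp(cx+p[0]/1e3+.038*np.cos(a),cy+p[1]/1e3+.038*np.sin(a)).mean()
best=min((minimize(cost,[dx,dy,a],method="Nelder-Mead",options=dict(initial_simplex=np.array([[dx,dy,a],[dx+3,dy,a],[dx,dy+3,a],[dx,dy,a+.1]]))) for dx in(-4,0,4) for dy in(-4,0,4) for a in np.radians([0,22,45,67])),key=lambda r:r.fun)
print("holes c",cx+best.x[0]/1e3,cy+best.x[1]/1e3,"ang",np.degrees(best.x[2])%90,best.fun)
C=np.array([cx+best.x[0]/1e3,cy+best.x[1]/1e3])
for k in range(4):
    a=best.x[2]+k*np.pi/2; h=C+.038*np.array([np.cos(a),np.sin(a)])
    d=np.hypot(X-h[0],Y-h[1])<.010; w=np.clip(190-I,0,None)*d; cc=np.array([(w*X).sum(),(w*Y).sum()])/w.sum()
    print(" hole",cc,np.degrees(np.arctan2(*(cc-C)[::-1]))%360,np.hypot(*(cc-C)))
# spanner handle top / bar / rest
R=np.hypot(P[...,0]-.57,P[...,1]+.226)<.09
print("rest hist",np.histogram(P[R][:,2],bins=np.arange(0,.13,.005)))
for n,lo,hi in(("handle",.1,.122),("bar",.040,.056),("rest",.026,.0385)):
    m=R&(P[...,2]>lo)&(P[...,2]<hi); q=P[m]
    if len(q)>5:
        r=cv2.minAreaRect((q[:,:2]*1000).astype(np.float32)); print(n,len(q),q.mean(0).round(4),r)
E
python3 m.py
```

```text
cell z hist (array([285, 130, 321, 101,   5,  13,  28,  96, 237, 399, 476, 259, 291,
        18]), array([0.   , 0.005, 0.01 , 0.015, 0.02 , 0.025, 0.03 , 0.035, 0.04 ,
       0.045, 0.05 , 0.055, 0.06 , 0.065, 0.07 ]))
rim fit c [0.58442435 0.20802958] r 0.05482831182447984 0.06039470078635419 523
holes c 0.6447777777777778 0.11555555555555552 ang 3.3953054526270945 0.0
 hole [nan nan] nan nan
 hole [0.63829372 0.15229959] 100.00770076932581 0.037311756863860006
 hole [nan nan] nan nan
 hole [nan nan] nan nan
rest hist (array([1232,   98,   10,   16,   12,  139,  392,   92,   79,  157,   14,
          2,    6,    3,    3,    5,    3,    5,    1,    5,    4,   31,
         61,    8,    0]), array([0.   , 0.005, 0.01 , 0.015, 0.02 , 0.025, 0.03 , 0.035, 0.04 ,
       0.045, 0.05 , 0.055, 0.06 , 0.065, 0.07 , 0.075, 0.08 , 0.085,
       0.09 , 0.095, 0.1  , 0.105, 0.11 , 0.115, 0.12 , 0.125]))
handle 104 [ 0.5705 -0.2359  0.1108] ((570.8812255859375, -236.6144561767578), (23.814228057861328, 24.10627555847168), 12.638833045959473)
bar 250 [ 0.57   -0.2358  0.0461] ((570.8872680664062, -236.02169799804688), (95.74906921386719, 23.289358139038086), 13.544652938842773)
rest 604 [ 0.5735 -0.23    0.0321] ((573.4154052734375, -234.49334716796875), (116.31330871582031, 58.025390625), 14.696734428405762)m.py:28: RuntimeWarning: invalid value encountered in divide
  d=np.hypot(X-h[0],Y-h[1])<.010; w=np.clip(190-I,0,None)*d; cc=np.array([(w*X).sum(),(w*Y).sum()])/w.sum()
```

```bash
sed -i 's/cx,cy=.58,.2$/cx,cy=.5844,.208/; s/cv2.INTER_LINEAR)\[0\]/cv2.INTER_LINEAR,borderMode=cv2.BORDER_CONSTANT,borderValue=255)/' m.py; sed -i 's/return samp(\(.*\)).mean()/return samp(\1).mean()+ 5*max(0,np.hypot(p[0],p[1])-4)/' m.py
cat >> m.py <<'E'
o=cv2.resize(I,None,fx=2,fy=2); o=np.clip(o,0,255).astype(np.uint8); o=np.dstack([o]*3)
for k in range(4):
    a=best.x[2]+k*np.pi/2; h=C+.038*np.array([np.cos(a),np.sin(a)]); q=((h-[cx,cy])/.0005+I.shape[0]//2)*2
    cv2.circle(o,tuple(int(v) for v in q),24,(255,0,0),1)
q=((C-[cx,cy])/.0005+I.shape[0]//2)*2
for rr in(.026,.05): cv2.circle(o,tuple(int(v) for v in q),int(rr*4000),(0,255,0),1)
save("r1.png",o)
E
python3 m.py
```

```text
cell z hist (array([285, 130, 321, 101,   5,  13,  28,  96, 237, 399, 476, 259, 291,
        18]), array([0.   , 0.005, 0.01 , 0.015, 0.02 , 0.025, 0.03 , 0.035, 0.04 ,
       0.045, 0.05 , 0.055, 0.06 , 0.065, 0.07 ]))
rim fit c [0.58442435 0.20802958] r 0.05482831182447984 0.06039470078635419 523
holes c 0.5842798425096996 0.20775707717313815 ang 45.25283509559995 97.11990356445312
 hole [0.61099827 0.23490674] 45.45866618229847 0.03809171026876771
 hole [0.5574179 0.234785 ] 134.823530697662 0.03810606678523519
 hole [0.55660276 0.17939874] 225.6965366026738 0.03962595536423209
 hole [0.61253403 0.17962671] 315.1258170865959 0.03986999558667652
rest hist (array([1232,   98,   10,   16,   12,  139,  392,   92,   79,  157,   14,
          2,    6,    3,    3,    5,    3,    5,    1,    5,    4,   31,
         61,    8,    0]), array([0.   , 0.005, 0.01 , 0.015, 0.02 , 0.025, 0.03 , 0.035, 0.04 ,
       0.045, 0.05 , 0.055, 0.06 , 0.065, 0.07 , 0.075, 0.08 , 0.085,
       0.09 , 0.095, 0.1  , 0.105, 0.11 , 0.115, 0.12 , 0.125]))
handle 104 [ 0.5705 -0.2359  0.1108] ((570.8812255859375, -236.6144561767578), (23.814228057861328, 24.10627555847168), 12.638833045959473)
bar 250 [ 0.57   -0.2358  0.0461] ((570.8872680664062, -236.02169799804688), (95.74906921386719, 23.289358139038086), 13.544652938842773)
rest 604 [ 0.5735 -0.23    0.0321] ((573.4154052734375, -234.49334716796875), (116.31330871582031, 58.025390625), 14.696734428405762)
```

View pics/r1.png

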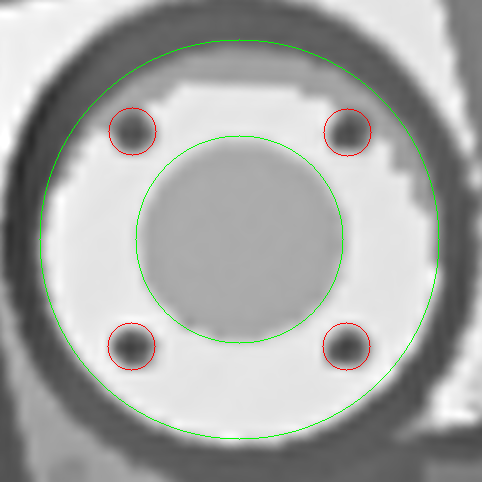

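```bash
cat > plan.py <<'E'
import sys,json
from h import *
def plan(wps,start=None):
    """wps: (x,y,z,yaw,n). prints rows in 0.5 mm / 0.001 rad"""
    o=robot.get_obs(); p=np.array(o["ee_pos"]) if start is None else np.array(start[:3]); y=np.radians(o["orientation"][2]) if start is None else np.radians(start[3])
    rows=[]
    for X,Y,Z,W,n in wps:
        for k in range(n,0,-1):
            d=(np.array([X,Y,Z])-p)/k; dw=(np.radians(W)-y)/k
            T=np.array([[np.cos(y),np.sin(y),0],[np.sin(y),-np.cos(y),0],[0,0,-1]])
            s=np.round(T.T@d*2000)/2000; sp=round(-dw,3)
            p=p+T@s; y-=sp; rows.append({"slide":[float(v) for v in s],"spin":float(sp)})
    for i in range(0,len(rows),8): print(json.dumps(rows[i:i+8]))
    print("end",p.round(4),round(np.degrees(y),2))
if __name__=="__main__": plan(eval(sys.argv[1]))
E
python3 plan.py "[(.571,-.236,.2,13.4,16)]"
```

```text
[{"slide": [-0.01, -0.0285, 0.002], "spin": -0.091}, {"slide": [-0.007, -0.029, 0.002], "spin": -0.091}, {"slide": [-0.0045, -0.03, 0.002], "spin": -0.091}, {"slide": [-0.002, -0.03, 0.002], "spin": -0.091}, {"slide": [0.001, -0.03, 0.002], "spin": -0.091}, {"slide": [0.0035, -0.03, 0.002], "spin": -0.091}, {"slide": [0.0065, -0.0295, 0.002], "spin": -0.091}, {"slide": [0.009, -0.0285, 0.002], "spin": -0.091}]
[{"slide": [0.0115, -0.028, 0.002], "spin": -0.091}, {"slide": [0.014, -0.0265, 0.002], "spin": -0.091}, {"slide": [0.0165, -0.0255, 0.002], "spin": -0.091}, {"slide": [0.0185, -0.0235, 0.002], "spin": -0.091}, {"slide": [0.021, -0.022, 0.002], "spin": -0.091}, {"slide": [0.0225, -0.02, 0.002], "spin": -0.091}, {"slide": [0.0245, -0.0175, 0.0015], "spin": -0.09}, {"slide": [0.026, -0.0155, 0.002], "spin": -0.091}]
end [ 0.5711 -0.2359  0.1998] 13.41
```

Call:
play_rows(deltas=[{"slide":[-0.01,-0.0285,0.002],"spin":-0.091},{"slide":[-0.007,-0.029,0.002],"spin":-0.091},{"slide":[-0.0045,-0.03,0.002],"spin":-0.091},{"slide":[-0.002,-0.03,0.002],"spin":-0.091},{"slide":[0.001,-0.03,0.002],"spin":-0.091},{"slide":[0.0035,-0.03,0.002],"spin":-0.091},{"slide":[0.0065,-0.0295,0.002],"spin":-0.091},{"slide":[0.009,-0.0285,0.002],"spin":-0.091}], claw=0.06)

```text
clock: 1.95
ee_pos: [0.3847, -0.3874, 0.2153]
orientation: [180.0, -0.0, -28.0]
force: [0.3, -0.3, -0.1]
gripper_width: 0.06
```

Call:
play_rows(deltas=[{"slide":[0.0115,-0.028,0.002],"spin":-0.091},{"slide":[0.014,-0.0265,0.002],"spin":-0.091},{"slide":[0.0165,-0.0255,0.002],"spin":-0.091},{"slide":[0.0185,-0.0235,0.002],"spin":-0.091},{"slide":[0.021,-0.022,0.002],"spin":-0.091},{"slide":[0.0225,-0.02,0.002],"spin":-0.091},{"slide":[0.0245,-0.0175,0.0015],"spin":-0.09},{"slide":[0.026,-0.0155,0.002],"spin":-0.091}])

```text
clock: 2.75
ee_pos: [0.5721, -0.2351, 0.1998]
orientation: [180.0, -0.0, 13.6]
force: [-0.8, -1.1, 1.1]
gripper_width: 0.0596
```

Call:
play_rows(deltas=[{"slide":[0,0,0],"spin":0},{"slide":[0,0,0],"spin":0}])

```text
clock: 2.95
ee_pos: [0.5712, -0.2355, 0.1995]
orientation: [-180.0, 0.1, 13.4]
force: [-0.7, 0.0, 0.3]
gripper_width: 0.0599
```

Call:
play_rows(deltas=[{"slide":[0,0,0.03]},{"slide":[0,0,0.03]},{"slide":[0,0,0.03]},{"slide":[0,0,0.025]},{"slide":[0,0,0.015]},{"slide":[0,0,0.0075]},{"slide":[0,0,0]}])

```text
invalid input at $.deltas[0]: expected keys slide, spin
```

Call:
play_rows(deltas=[{"slide":[0,0,0]},{"slide":[0,0,0]},{"slide":[0,0,0]},{"slide":[0,0,0]},{"slide":[0,0,0]},{"slide":[0,0,0]}], claw=0.0, grip_force=30)

```text
invalid input at $.deltas[0]: expected keys slide, spin
```

Call:
play_rows(deltas=[{"slide":[0,0,0.03],"spin":0},{"slide":[0,0,0.03],"spin":0},{"slide":[0,0,0.03],"spin":0},{"slide":[0,0,0.025],"spin":0},{"slide":[0,0,0.015],"spin":0},{"slide":[0,0,0.0075],"spin":0},{"slide":[0,0,0],"spin":0}])

```text
clock: 3.65
ee_pos: [0.5704, -0.2362, 0.0617]
orientation: [-180.0, 0.1, 13.3]
force: [-0.8, 0.9, 0.6]
gripper_width: 0.0596
```

Call:
play_rows(deltas=[{"slide":[0,0,0],"spin":0},{"slide":[0,0,0],"spin":0},{"slide":[0,0,0],"spin":0},{"slide":[0,0,0],"spin":0},{"slide":[0,0,0],"spin":0},{"slide":[0,0,0],"spin":0}], claw=0.0, grip_force=30)

```text
clock: 4.25
ee_pos: [0.572, -0.2367, 0.0641]
orientation: [179.9, -0.1, 13.4]
force: [-1.5, -0.1, 5.6]
gripper_width: 0.0238
```

Call:
play_rows(deltas=[{"slide":[0,0,0],"spin":0},{"slide":[0,0,0],"spin":0},{"slide":[0,0,0],"spin":0}], claw=0.0, grip_force=100)

```text
clock: 4.55
ee_pos: [0.5723, -0.2368, 0.0642]
orientation: [179.8, -0.1, 13.4]
force: [-0.4, -1.0, 6.8]
gripper_width: 0.0231
```

Call:
play_rows(deltas=[{"slide":[0,0,-0.01],"spin":0},{"slide":[0,0,-0.02],"spin":0},{"slide":[0,0,-0.03],"spin":0},{"slide":[0,0,-0.03],"spin":0},{"slide":[0,0,-0.02],"spin":0},{"slide":[0,0,0],"spin":0},{"slide":[0,0,0],"spin":0}])

```text
clock: 5.25
ee_pos: [0.5706, -0.2355, 0.1716]
orientation: [-179.9, 0.0, 13.4]
force: [-1.0, -0.4, -3.6]
gripper_width: 0.0227
```

```bash
python3 - <<'E'
from h import *
import sys
for i in range(4):
    b=cap("top"); o=robot.get_obs(); print(o["ee_pos"].round(4),o["orientation"].round(2),o["force"].round(1),o["ft_torque"].round(2),o["gripper_width"])
P=cloud(b); R=np.hypot(P[...,0]-.571,P[...,1]+.236)<.08
q=P[R&(P[...,2]>.135)&(P[...,2]<.165)]; r=cv2.minAreaRect((q[:,:2]*1000).astype(np.float32)); print("bar",len(q),q.mean(0).round(4),r)
a=cap("scene"); u,v=w2uv(a,[[.571,-.236,.16]])[0].astype(int); f=a["frame"][v-60:v+60,u-50:u+50]
f2=b["frame"][170:250,370:450]
save("g1.png",np.hstack([cv2.resize(f,(400,480),interpolation=cv2.INTER_CUBIC),cv2.resize(f2,(400,480),interpolation=cv2.INTER_CUBIC)]))
E
python3 plan.py "[(.584,.208,.175,45.25,14)]"
```

```text
[ 0.5699 -0.2351  0.1703] [-1.7985e+02  1.4000e-01  1.3410e+01] [ 0.1 -0.2 -4. ] [ 0.  0. -0.] 0.023083687717826557
[ 0.5696 -0.2349  0.1698] [-179.81    0.19   13.41] [ 0.3 -0.6 -3.7] [-0.01  0.04  0.02] 0.02340559643252411
[ 0.5696 -0.235   0.1696] [-179.8     0.2    13.41] [-0.1  0.4 -2.9] [-0.    0.02 -0.07] 0.023000762169120892
[ 0.5698 -0.2351  0.1698] [-179.82    0.18   13.41] [ 0.4 -0.4 -3.4] [ 0.03 -0.02 -0.01] 0.022945687867761147
bar 110 [ 0.5773 -0.2282  0.1504] ((569.5027465820312, -231.8732452392578), (96.1258544921875, 17.018863677978516), 13.693547248840332)
[{"slide": [0.0085, -0.0305, -0.0005], "spin": -0.04}, {"slide": [0.0095, -0.03, -0.0005], "spin": -0.04}, {"slide": [0.0105, -0.03, -0.0005], "spin": -0.04}, {"slide": [0.012, -0.0295, -0.0005], "spin": -0.04}, {"slide": [0.013, -0.029, -0.0005], "spin": -0.04}, {"slide": [0.014, -0.0285, -0.0005], "spin": -0.04}, {"slide": [0.0155, -0.0275, -0.0], "spin": -0.039}, {"slide": [0.0165, -0.027, -0.0005], "spin": -0.04}]
[{"slide": [0.0175, -0.0265, -0.0], "spin": -0.039}, {"slide": [0.0185, -0.0255, -0.0005], "spin": -0.04}, {"slide": [0.0195, -0.025, -0.0], "spin": -0.039}, {"slide": [0.0205, -0.024, -0.0005], "spin": -0.04}, {"slide": [0.0215, -0.0235, -0.0], "spin": -0.039}, {"slide": [0.022, -0.0225, -0.0005], "spin": -0.04}]
end [0.5838 0.2079 0.1751] 45.26
```

View pics/g1.png

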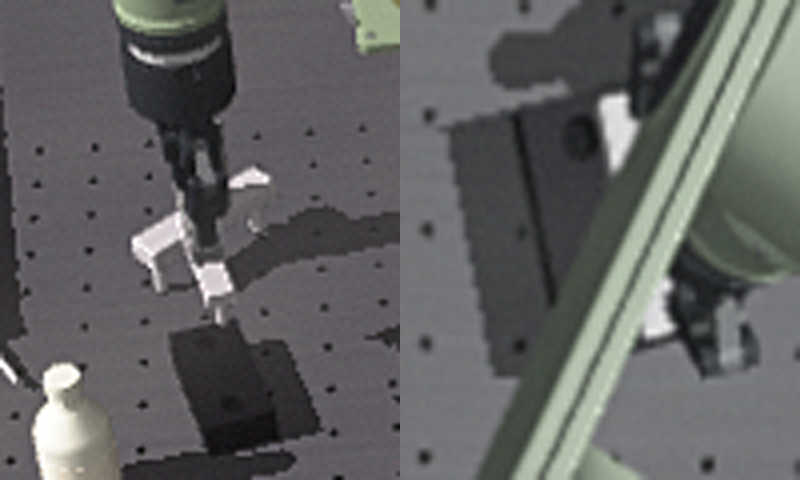

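Call:
play_rows(deltas=[{"slide":[0.0085,-0.0305,-0.0005],"spin":-0.04},{"slide":[0.0095,-0.03,-0.0005],"spin":-0.04},{"slide":[0.0105,-0.03,-0.0005],"spin":-0.04},{"slide":[0.012,-0.0295,-0.0005],"spin":-0.04},{"slide":[0.013,-0.029,-0.0005],"spin":-0.04},{"slide":[0.014,-0.0285,-0.0005],"spin":-0.04},{"slide":[0.0155,-0.0275,0],"spin":-0.039},{"slide":[0.0165,-0.027,-0.0005],"spin":-0.04}])

```text
clock: 6.3
ee_pos: [0.5784, 0.0188, 0.1748]
orientation: [-179.9, 0.1, 31.8]
force: [0.4, -0.1, -3.6]
gripper_width: 0.0227
```

Call:
play_rows(deltas=[{"slide":[0.0175,-0.0265,0],"spin":-0.039},{"slide":[0.0185,-0.0255,-0.0005],"spin":-0.04},{"slide":[0.0195,-0.025,0],"spin":-0.039},{"slide":[0.0205,-0.024,-0.0005],"spin":-0.04},{"slide":[0.0215,-0.0235,0],"spin":-0.039},{"slide":[0.022,-0.0225,-0.0005],"spin":-0.04},{"slide":[0,0,0],"spin":0},{"slide":[0,0,0],"spin":0}])

```text
clock: 7.1
ee_pos: [0.5843, 0.2077, 0.1762]
orientation: [-180.0, 0.1, 45.4]
force: [-0.3, -0.4, -2.2]
gripper_width: 0.0232
```

Call:
play_rows(deltas=[{"slide":[0,0,0.02],"spin":0},{"slide":[0,0,0.01],"spin":0},{"slide":[0,0,0],"spin":0},{"slide":[0,0,0],"spin":0},{"slide":[0,0,0],"spin":0}])

```text
clock: 7.6
ee_pos: [0.5856, 0.2068, 0.1481]
orientation: [180.0, -0.1, 45.2]
force: [0.4, -0.3, -2.8]
gripper_width: 0.0228
```

```bash
cat > look.py <<'E'
from h import *
import sys
b=cap("top"); o=robot.get_obs(); print(o["ee_pos"].round(4),o["orientation"].round(2),o["force"].round(1),o["ft_torque"].round(2),o["gripper_width"])
E
python3 look.py;python3 look.py
python3 - <<'E'
from h import *
b=cap("top");a=cap("scene");o=robot.get_obs();e=o["ee_pos"];print(e.round(4),o["orientation"])
P=cloud(b); R=np.hypot(P[...,0]-e[0],P[...,1]-e[1])<.06
z=e[2]-.056+.04; q=P[R&(abs(P[...,2]-z)<.008)]; r=cv2.minAreaRect((q[:,:2]*1000).astype(np.float32)); print("bar",len(q),q.mean(0).round(4),r)
u,v=w2uv(a,[[.584,.208,.08]])[0].astype(int); f=a["frame"][v-40:v+40,u-40:u+40]
u,v=w2uv(b,[[.584,.208,.08]])[0].astype(int); f2=b["frame"][v-40:v+40,u-40:u+40]
save("c1.png",np.hstack([cv2.resize(x,(400,400),interpolation=cv2.INTER_CUBIC) for x in(f,f2)]))
E
```

```text
[0.5857 0.207  0.1483] [ 1.7994e+02 -9.0000e-02  4.5230e+01] [-0.7  0.4 -2.5] [ 0.06 -0.01 -0.04] 0.023132786770662335
[0.5857 0.2071 0.1483] [ 1.7994e+02 -9.0000e-02  4.5240e+01] [-0.2  0.3 -2.7] [ 0.01 -0.02  0.03] 0.02287407357683886
[0.5854 0.2072 0.1481] [ 1.79954478e+02 -6.91776920e-02  4.52551661e+01]
bar 27 [0.5707 0.1771 0.1289] ((571.8314208984375, 178.6267852783203), (36.9237174987793, 4.9484663009643555), 43.44308090209961)
```

View pics/c1.png

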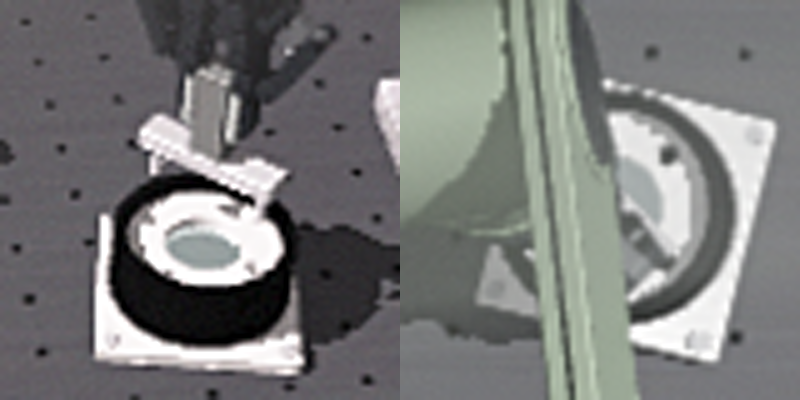

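Call:
play_rows(deltas=[{"slide":[0,0,0.015],"spin":0},{"slide":[0,0,0.01],"spin":0},{"slide":[0,0,0.007],"spin":0},{"slide":[0,0,0],"spin":0},{"slide":[0,0,0],"spin":0}])

```text
clock: 8.3
ee_pos: [0.5846, 0.2072, 0.1146]
orientation: [-180.0, 0.1, 45.3]
force: [-0.3, 0.1, -2.4]
gripper_width: 0.0228
```

```bash
python3 look.py;python3 look.py
```

```text
[0.5851 0.2073 0.1153] [ 1.7999e+02 -1.0000e-02  4.5270e+01] [-0.7 -0.6 -2.5] [ 0.01 -0.03 -0.07] 0.023283866010889914
[0.5854 0.2073 0.1157] [ 1.7997e+02 -5.0000e-02  4.5260e+01] [ 0.4  0.2 -3.4] [ 0.04 -0.01 -0.02] 0.022956197780191923
```

Call:
play_rows(deltas=[{"slide":[0,-0.001,0.003],"spin":0},{"slide":[0,0,0.003],"spin":0},{"slide":[0,0,0.003],"spin":0},{"slide":[0,0,0.001],"spin":0},{"slide":[0,0,0],"spin":0}])

```text
clock: 8.9
ee_pos: [0.5839, 0.2078, 0.1049]
orientation: [-180.0, 0.0, 45.3]
force: [-0.1, 0.9, -2.8]
gripper_width: 0.0229
```

Call:
play_rows(deltas=[{"slide":[0,0,0.003],"spin":0},{"slide":[0,0,0.003],"spin":0},{"slide":[0,0,0.002],"spin":0},{"slide":[0,0,0],"spin":0},{"slide":[0,0,0],"spin":0}])

```text
clock: 9.4
ee_pos: [0.5842, 0.2079, 0.0972]
orientation: [-180.0, 0.0, 45.3]
force: [0.7, -0.0, -3.3]
gripper_width: 0.0229
```

```bash
python3 look.py;python3 look.py
```

```text
[0.5843 0.2079 0.0973] [ 1.800e+02 -1.000e-02  4.526e+01] [-1.  -0.2 -4. ] [-0.05  0.04  0.03] 0.02313279219234858
[0.5843 0.2079 0.0974] [ 1.7999e+02 -1.0000e-02  4.5270e+01] [ 0.3  0.2 -2.6] [ 0.01 -0.02  0.01] 0.02274425712850682
```

Call:
play_rows(deltas=[{"slide":[0,0,0],"spin":0.04},{"slide":[0,0,0],"spin":0.05},{"slide":[0,0,0],"spin":0.06},{"slide":[0,0,0],"spin":0.06},{"slide":[0,0,0],"spin":0.06},{"slide":[0,0,0],"spin":0.06},{"slide":[0,0,0],"spin":0.06},{"slide":[0,0,0],"spin":0.06}])

```text
clock: 10.3
ee_pos: [0.5837, 0.2087, 0.0974]
orientation: [-179.9, 0.0, 19.4]
force: [-0.4, 0.5, -2.6]
gripper_width: 0.0231
```

```bash
python3 look.py;python3 look.py
```

```text
[0.5837 0.2087 0.0975] [-1.7994e+02  3.0000e-02  1.9330e+01] [-2.   0.9 -2.6] [0.35 0.29 0.18] 0.02311775238301566
[0.5837 0.2086 0.0974] [-1.7993e+02  2.0000e-02  1.9520e+01] [-0.7  1.7 -1.1] [0.47 0.33 0.09] 0.022772005008571343
```

Call:
play_rows(deltas=[{"slide":[0,0,0],"spin":0.05},{"slide":[0,0,0],"spin":0.06},{"slide":[0,0,0],"spin":0.06},{"slide":[0,0,0],"spin":0.06},{"slide":[0,0,0],"spin":0.06},{"slide":[0,0,0],"spin":0.06},{"slide":[0,0,0],"spin":0.05}])

```text
clock: 11.1
ee_pos: [0.5836, 0.2088, 0.0975]
orientation: [-179.9, 0.1, -3.4]
force: [-1.9, 3.0, -1.6]
gripper_width: 0.023
```

```bash
python3 look.py;python3 look.py
```

```text
[0.5836 0.2088 0.0974] [-1.7993e+02  7.0000e-02 -3.5000e+00] [-2.6  1.5 -2. ] [0.54 0.42 0.24] 0.02300715221426059
[0.5837 0.2087 0.0974] [-1.7993e+02  6.0000e-02 -3.3500e+00] [-1.9  3.2 -1.4] [0.65 0.43 0.13] 0.022968941560712598
```

Call:
play_rows(deltas=[{"slide":[0,0,0],"spin":0.04},{"slide":[0,0,0],"spin":0.04},{"slide":[0,0,0],"spin":0.04},{"slide":[0,0,0],"spin":0.04},{"slide":[0,0,0],"spin":0.04}])

```text
clock: 11.7
ee_pos: [0.5837, 0.2088, 0.0974]
orientation: [-179.9, 0.1, -14.8]
force: [-2.7, 2.8, -1.0]
gripper_width: 0.0229
```

```bash
python3 look.py;python3 look.py
```

```text
[0.5837 0.2088 0.0974] [-1.7994e+02  8.0000e-02 -1.4900e+01] [-3.3  4.2 -1.8] [0.72 0.53 0.28] 0.022830379370395427
[0.5837 0.2087 0.0974] [-1.7994e+02  7.0000e-02 -1.4790e+01] [-3.6  4.5 -1.7] [0.8  0.55 0.17] 0.023058185865077543
```

Call:
play_rows(deltas=[{"slide":[-0.001,-0.0005,0],"spin":0.03},{"slide":[0,0,0],"spin":0.04},{"slide":[0,0,0],"spin":0.04},{"slide":[0,0,0],"spin":0.04}])

```text
clock: 12.2
ee_pos: [0.5836, 0.2089, 0.0974]
orientation: [-180.0, -0.0, -23.4]
force: [-0.4, 2.6, -2.1]
gripper_width: 0.0231
```

```bash
python3 look.py;python3 look.py
```

```text
[0.5836 0.2089 0.0974] [-1.7996e+02 -2.0000e-02 -2.3500e+01] [-0.7  2.  -2.7] [0.59 0.33 0.25] 0.022914186939615187
[0.5836 0.2089 0.0974] [-1.7996e+02 -2.0000e-02 -2.3390e+01] [-1.2  2.9 -2.4] [0.62 0.28 0.2 ] 0.022697884673546737
```

Call:
play_rows(deltas=[{"slide":[0,0,0],"spin":0.03},{"slide":[0,0,0],"spin":0.03},{"slide":[0,0,0],"spin":0.03},{"slide":[0,0,0],"spin":0.03}])

```text
clock: 12.7
ee_pos: [0.5834, 0.2086, 0.0975]
orientation: [179.9, -0.1, -29.9]
force: [-0.3, 2.1, -1.1]
gripper_width: 0.0229
```

```bash
python3 look.py;python3 look.py
```

```text
[0.5834 0.2086 0.0975] [ 1.7991e+02 -8.0000e-02 -2.9960e+01] [-1.3  2.2 -1.9] [0.42 0.35 2.29] 0.023156871597905304
[0.5834 0.2086 0.0975] [ 1.7993e+02 -7.0000e-02 -2.9930e+01] [-1.3  2.1 -1. ] [0.34 0.38 2.34] 0.022889791544330858
```

Call:
play_rows(deltas=[{"slide":[0,0,0],"spin":0.02},{"slide":[0,0,0],"spin":0.01},{"slide":[0,0,0],"spin":0},{"slide":[0,0,0],"spin":0}])

```text
clock: 13.2
ee_pos: [0.5834, 0.2085, 0.0975]
orientation: [180.0, -0.0, -31.9]
force: [-2.1, 0.9, 0.5]
gripper_width: 0.0228
```

```bash
python3 look.py
```

```text
[0.5834 0.2085 0.0975] [ 1.7997e+02 -4.0000e-02 -3.1930e+01] [-2.3  0.8  1. ] [0.21 0.43 3.92] 0.023428858605898353
```

Call:
play_rows(deltas=[{"slide":[0,0,0],"spin":-0.03},{"slide":[0,0,0],"spin":-0.03},{"slide":[0,0,0],"spin":0},{"slide":[0,0,0],"spin":0}])

```text
clock: 13.65
ee_pos: [0.5835, 0.2085, 0.0974]
orientation: [-180.0, 0.0, -28.8]
force: [-2.3, 1.4, 0.5]
gripper_width: 0.0227
```

```bash
python3 look.py; python3 look.py
```

```text
[0.5835 0.2085 0.0974] [-1.7997e+02  2.0000e-02 -2.8790e+01] [-2.6  2.1  0.8] [0.2  0.51 1.4 ] 0.023088988567612625
[0.5835 0.2085 0.0974] [-1.7997e+02  2.0000e-02 -2.8770e+01] [-2.8  1.1  1.4] [0.2  0.49 1.37] 0.02290025414793317
```

Call:
play_rows(deltas=[{"slide":[0,0,0],"spin":-0.03},{"slide":[0,0,0],"spin":-0.02},{"slide":[0,0,0],"spin":0},{"slide":[0,0,0],"spin":0}])

```text
clock: 14.15
ee_pos: [0.5835, 0.2083, 0.0968]
orientation: [180.0, 0.0, -25.9]
force: [-0.7, 0.3, -3.7]
gripper_width: 0.023
```

```bash
python3 look.py; python3 look.py
```

```text
[0.5834 0.2084 0.0969] [ 1.800e+02  1.000e-02 -2.587e+01] [-0.5 -0.2 -3.4] [-0.01  0.03  0.03] 0.022978524124478837
[0.5834 0.2084 0.097 ] [ 1.800e+02  1.000e-02 -2.585e+01] [-0.3 -0.6 -3.2] [0.03 0.01 0.03] 0.02312132189498986
```

Call:
play_rows(deltas=[{"slide":[0,0,-0.006],"spin":0},{"slide":[0,0,-0.008],"spin":0},{"slide":[0,0,-0.01],"spin":0},{"slide":[0,0,-0.016],"spin":0},{"slide":[0,0,-0.02],"spin":0},{"slide":[0,0,-0.018],"spin":0},{"slide":[0,0,0],"spin":0}])

```text
clock: 14.95
ee_pos: [0.5864, 0.2094, 0.1807]
orientation: [-179.7, -0.4, -25.8]
force: [2.0, 0.9, -2.4]
gripper_width: 0.0234
```

```bash
python3 plan.py "[(.5715,-.236,.175,13.5,14)]"
```

```text
[{"slide": [0.013, 0.029, 0.0005], "spin": -0.049}, {"slide": [0.0115, 0.0295, 0.0005], "spin": -0.049}, {"slide": [0.01, 0.0305, 0.0005], "spin": -0.049}, {"slide": [0.0085, 0.0305, 0.0005], "spin": -0.049}, {"slide": [0.007, 0.031, 0.0005], "spin": -0.049}, {"slide": [0.0055, 0.0315, 0.0005], "spin": -0.049}, {"slide": [0.004, 0.0315, 0.0005], "spin": -0.049}, {"slide": [0.0025, 0.032, 0.0005], "spin": -0.049}]
[{"slide": [0.0005, 0.032, 0.0005], "spin": -0.049}, {"slide": [-0.001, 0.032, 0.0], "spin": -0.049}, {"slide": [-0.0025, 0.0315, 0.0005], "spin": -0.049}, {"slide": [-0.004, 0.0315, 0.0], "spin": -0.049}, {"slide": [-0.0055, 0.0315, 0.0005], "spin": -0.049}, {"slide": [-0.0065, 0.0305, 0.0], "spin": -0.049}]
end [ 0.5717 -0.2357  0.1752] 13.52
```

Call:
play_rows(deltas=[{"slide":[0.013,0.029,0.0005],"spin":-0.049},{"slide":[0.0115,0.0295,0.0005],"spin":-0.049},{"slide":[0.01,0.0305,0.0005],"spin":-0.049},{"slide":[0.0085,0.0305,0.0005],"spin":-0.049},{"slide":[0.007,0.031,0.0005],"spin":-0.049},{"slide":[0.0055,0.0315,0.0005],"spin":-0.049},{"slide":[0.004,0.0315,0.0005],"spin":-0.049},{"slide":[0.0025,0.032,0.0005],"spin":-0.049}])

```text
clock: 15.75
ee_pos: [0.5751, -0.0472, 0.1711]
orientation: [-180.0, 0.0, -3.2]
force: [1.0, -0.2, -3.2]
gripper_width: 0.0228
```

Call:
play_rows(deltas=[{"slide":[0.0005,0.032,0.0005],"spin":-0.049},{"slide":[-0.001,0.032,0],"spin":-0.049},{"slide":[-0.0025,0.0315,0.0005],"spin":-0.049},{"slide":[-0.004,0.0315,0],"spin":-0.049},{"slide":[-0.0055,0.0315,0.0005],"spin":-0.049},{"slide":[-0.0065,0.0305,0],"spin":-0.049},{"slide":[0,0,0],"spin":0},{"slide":[0,0,0],"spin":0}])

```text
clock: 16.55
ee_pos: [0.5682, -0.2369, 0.1694]
orientation: [-179.9, 0.0, 13.4]
force: [-0.3, 0.5, -4.1]
gripper_width: 0.023
```

```bash
python3 look.py; python3 look.py
python3 - <<'E'
from h import *
b=cap("top"); np.savez("top1.npz",**{k:np.array(v) for k,v in b.items()}); print(robot.get_obs()["ee_pos"])
s=cap("scene"); np.savez("scene1.npz",**{k:np.array(v) for k,v in s.items()})
# rest + spanner in scene cloud not resolved; save crop
u,v=w2uv(s,[[.571,-.236,.12]])[0].astype(int); save("s2.png",cv2.resize(s["frame"][v-40:v+50,u-45:u+45],(480,480),interpolation=cv2.INTER_CUBIC))
E
sed 's/top0/top1/; s/r1.png/r2.png/' m.py > m1.py; python3 m1.py 2>&1| head -8
python3 - <<'E'
import cv2,numpy as np
a=cv2.imread('pics/r2.png');b=cv2.imread('pics/s2.png')
h=max(len(a),len(b)); p=lambda x:np.vstack([x,np.zeros((h-len(x),x.shape[1],3),np.uint8)])
x=np.hstack([p(a),p(b)]); cv2.imwrite('pics/v7.png',cv2.resize(x,(800,int(800*h/x.shape[1]))))
E
```

```text
[ 0.5682 -0.236   0.1693] [-1.7993e+02  3.0000e-02  1.3480e+01] [ 0.5  0.5 -3.5] [ 0.03 -0.05 -0.03] 0.02274495076353929
[ 0.5683 -0.2355  0.1694] [-1.7993e+02  3.0000e-02  1.3540e+01] [-0.6  0.  -3.1] [ 0.   -0.01  0.09] 0.022992209472336538
[ 0.56844661 -0.23526727  0.16948327]
cell z hist (array([259, 130, 337,  91,  10,   9,  25,  93, 243, 389, 477, 291, 270,
        17]), array([0.   , 0.005, 0.01 , 0.015, 0.02 , 0.025, 0.03 , 0.035, 0.04 ,
       0.045, 0.05 , 0.055, 0.06 , 0.065, 0.07 ]))
rim fit c [0.58469839 0.20796653] r 0.05494628499759147 0.060189124213890575 511
holes c 0.58438715187503 0.2079792251572264 ang 67.59570215357994 92.15203857421875
 hole [0.59885095 0.24322586] 67.68872979166333 0.03809890859577995
 hole [0.54931314 0.22232143] 157.75972912949905 0.03789307894847616
 hole [0.56931505 0.17086566] 247.89755555840028 0.0400572725223809
```

View pics/v7.png

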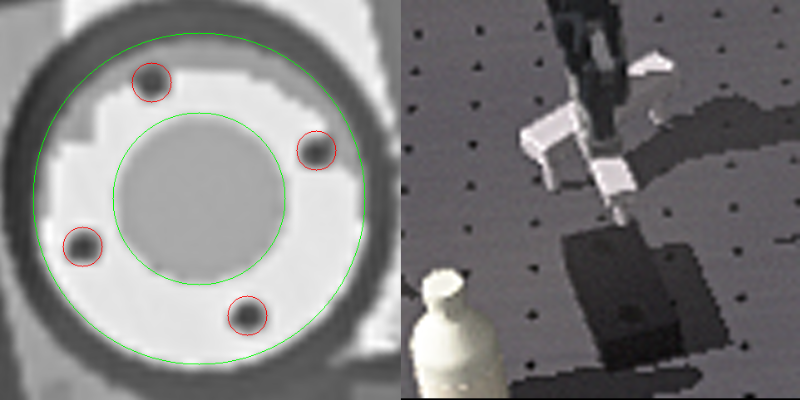

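```bash
python3 - <<'E'
from h import *
b=dict(np.load("top1.npz")); P=cloud(b); R=np.hypot(P[...,0]-.569,P[...,1]+.236)<.08
q=P[R&(P[...,2]>.135)&(P[...,2]<.165)]; print("bar",len(q),q.mean(0).round(4),cv2.minAreaRect((q[:,:2]*1000).astype(np.float32)))
q=P[R&(P[...,2]>.026)&(P[...,2]<.038)]; print("rest",len(q),q.mean(0).round(4),cv2.minAreaRect((q[:,:2]*1000).astype(np.float32)))
E
python3 look.py;python3 plan.py "[(.571,-.2365,.130,13.5,4)]"
```

```text
bar 116 [ 0.5784 -0.2272  0.1503] ((568.059814453125, -231.68099975585938), (95.8254623413086, 16.311664581298828), 15.51423454284668)
rest 372 [ 0.5914 -0.2184  0.0321] ((573.3173828125, -233.6067352294922), (115.97097778320312, 57.278602600097656), 13.912300109863281)
[ 0.5687 -0.2352  0.1697] [-1.7998e+02  1.0000e-02  1.3600e+01] [ 0.5  0.2 -2.7] [ 0.    0.03 -0.03] 0.023467211321405026
[{"slide": [0.0005, 0.0005, 0.01], "spin": 0.0}, {"slide": [0.0005, 0.0005, 0.01], "spin": 0.001}, {"slide": [0.0005, 0.0005, 0.01], "spin": 0.0}, {"slide": [0.0005, 0.0005, 0.0095], "spin": 0.001}]
end [ 0.5711 -0.2367  0.1302] 13.48
```

Call:
play_rows(deltas=[{"slide":[0.002,0.0005,0.02],"spin":0.011},{"slide":[0.002,0.0005,0.02],"spin":0.011},{"slide":[0,0,0.02],"spin":0},{"slide":[0,0,0.01],"spin":0},{"slide":[0,0,0],"spin":0},{"slide":[0,0,0],"spin":0}])

```text
clock: 17.4
ee_pos: [0.5732, -0.2364, 0.1004]
orientation: [180.0, -0.0, 12.3]
force: [0.8, 0.5, -2.5]
gripper_width: 0.0228
```

```bash
python3 look.py;python3 look.py
```

```text
[ 0.5737 -0.2367  0.1011] [ 1.7991e+02 -1.0000e-01  1.2280e+01] [-0.5 -0.4 -3.1] [-0.01 -0.02  0.01] 0.02311527953239538
[ 0.5739 -0.237   0.1014] [ 1.7988e+02 -1.3000e-01  1.2280e+01] [-0.3 -0.5 -2.8] [-0.01 -0.01  0.04] 0.023224155836105105
```

Call:
play_rows(deltas=[{"slide":[-0.0005,-0.0015,0.006],"spin":0},{"slide":[0,0,0.008],"spin":0},{"slide":[0,0,0.01],"spin":0},{"slide":[0,0,0.006],"spin":0},{"slide":[0,0,0.003],"spin":0},{"slide":[0,0,0],"spin":0},{"slide":[0,0,0],"spin":0}])

```text
clock: 18.2
ee_pos: [0.5721, -0.2352, 0.0668]
orientation: [180.0, -0.0, 12.3]
force: [-0.2, -0.4, -3.7]
gripper_width: 0.0228
```

```bash
python3 look.py;python3 look.py
```

```text
[ 0.5723 -0.2353  0.0671] [ 1.7997e+02 -3.0000e-02  1.2260e+01] [ 0.1  0.8 -2.4] [-0.03  0.01  0.04] 0.0229189767136997
[ 0.5723 -0.2354  0.0673] [ 1.7996e+02 -4.0000e-02  1.2260e+01] [-0.2 -0.4 -3.2] [-0.02 -0.03  0.06] 0.022498565200247598
```

Pins are in the wells with no contact; now seat the bar in small steps.

Call:
play_rows(deltas=[{"slide":[0,0,0.001],"spin":0},{"slide":[0,0,0.001],"spin":0},{"slide":[0,0,0.001],"spin":0},{"slide":[0,0,0],"spin":0}])

```text
clock: 18.7
ee_pos: [0.572, -0.2352, 0.0643]
orientation: [180.0, -0.0, 12.3]
force: [-1.3, 1.5, 0.3]
gripper_width: 0.0228
```

```bash
python3 look.py
```

```text
[ 0.5721 -0.2352  0.0643] [ 1.7998e+02 -2.0000e-02  1.2260e+01] [-1.3  1.1 -0. ] [ 0.07  0.18 -0.03] 0.022730538709642593
```

Call:
play_rows(deltas=[{"slide":[0,0,0.001],"spin":0},{"slide":[0,0,0],"spin":0}])

```text
clock: 18.95
ee_pos: [0.5721, -0.2353, 0.0643]
orientation: [180.0, -0.0, 12.3]
force: [-3.8, 1.2, 5.7]
gripper_width: 0.0228
```

Call:
play_rows(deltas=[{"slide":[0,0,0],"spin":0},{"slide":[0,0,0],"spin":0},{"slide":[0,0,0],"spin":0},{"slide":[0,0,0],"spin":0},{"slide":[0,0,0],"spin":0}], claw=0.06)

```text
clock: 19.45
ee_pos: [0.572, -0.2351, 0.0626]
orientation: [-180.0, 0.0, 12.3]
force: [-0.5, 0.5, -0.4]
gripper_width: 0.0602
```

Call:
play_rows(deltas=[{"slide":[0,0,-0.01],"spin":0},{"slide":[0,0,-0.03],"spin":0},{"slide":[0,0,-0.04],"spin":0},{"slide":[0,0,-0.04],"spin":0},{"slide":[0,0,-0.04],"spin":0},{"slide":[-0.03,0.03,0],"spin":0},{"slide":[-0.03,0.04,0],"spin":0},{"slide":[-0.03,0.04,0],"spin":0}])

```text
clock: 20.25
ee_pos: [0.5072, -0.3627, 0.2247]
orientation: [179.9, -0.1, 12.4]
force: [1.0, -1.0, -0.9]
gripper_width: 0.0603
```

Call:
play_rows(deltas=[{"slide":[-0.03,0.04,0],"spin":0},{"slide":[-0.03,0.04,0],"spin":0},{"slide":[-0.02,0.04,0],"spin":0},{"slide":[-0.02,0.03,0],"spin":0},{"slide":[0,0,0],"spin":0},{"slide":[0,0,0],"spin":0}])

```text
clock: 20.85
ee_pos: [0.4409, -0.5301, 0.223]
orientation: [-180.0, -0.0, 12.2]
force: [0.1, 0.8, 0.7]
gripper_width: 0.0595
```

```bash
python3 - <<'E'
from h import *
b=cap("top"); np.savez("top2.npz",**{k:np.array(v) for k,v in b.items()}); s=cap("scene")
u,v=w2uv(s,[[.571,-.236,.05]])[0].astype(int); f=cv2.resize(s["frame"][v-40:v+40,u-40:u+40],(400,400),interpolation=cv2.INTER_CUBIC)
g=cv2.resize(b["frame"][110:310,120:520],(800,400),interpolation=cv2.INTER_CUBIC)[:,0:800]
save("f1.png",cv2.resize(np.hstack([g,f]),(800,267)))
save("f1.png",np.vstack([cv2.resize(g,(640,320)),np.hstack([cv2.resize(f,(280,280)),cv2.resize(b["frame"][160:250,370:460],(280,280),interpolation=cv2.INTER_CUBIC),np.zeros((280,80,3),np.uint8)])]))
print(robot.get_obs()["ee_pos"])
E
sed 's/top0/top2/; s/r1.png/r3.png/' m.py > m2.py; python3 m2.py 2>&1| grep -v hist
```

```text
[ 0.44203085 -0.5284872   0.22309254]
        18]), array([0.   , 0.005, 0.01 , 0.015, 0.02 , 0.025, 0.03 , 0.035, 0.04 ,
       0.045, 0.05 , 0.055, 0.06 , 0.065, 0.07 ]))
rim fit c [0.5845977  0.20763607] r 0.05482081187881567 0.0603339543144131 521
holes c 0.5844189630409333 0.2079836021323519 ang 67.60123535454855 98.08235168457031
 hole [0.59884036 0.24322777] 67.7463364858277 0.038080547196586184
 hole [0.54931503 0.22232711] 157.77501855751993 0.03792126114755115
 hole [0.56934839 0.17088042] 247.89399627124567 0.04004707731883024
 hole [0.62099222 0.19323091] 338.03214776021247 0.039436590375664334
          1,    3,    5,    4,    4,    7,    3,    2,    7,    2,   31,
         64,    6,    0]), array([0.   , 0.005, 0.01 , 0.015, 0.02 , 0.025, 0.03 , 0.035, 0.04 ,
       0.045, 0.05 , 0.055, 0.06 , 0.065, 0.07 , 0.075, 0.08 , 0.085,
       0.09 , 0.095, 0.1  , 0.105, 0.11 , 0.115, 0.12 , 0.125]))
handle 103 [ 0.5725 -0.2335  0.1109] ((572.6920776367188, -234.10244750976562), (23.752365112304688, 23.931795120239258), 12.35592269897461)
bar 250 [ 0.5724 -0.2331  0.0461] ((572.7158813476562, -233.35633850097656), (96.14655303955078, 22.72327995300293), 13.175551414489746)
rest 599 [ 0.5723 -0.2309  0.0321] ((573.260498046875, -234.15609741210938), (116.46968078613281, 57.78654479980469), 14.430740356445312)
```

View pics/f1.png

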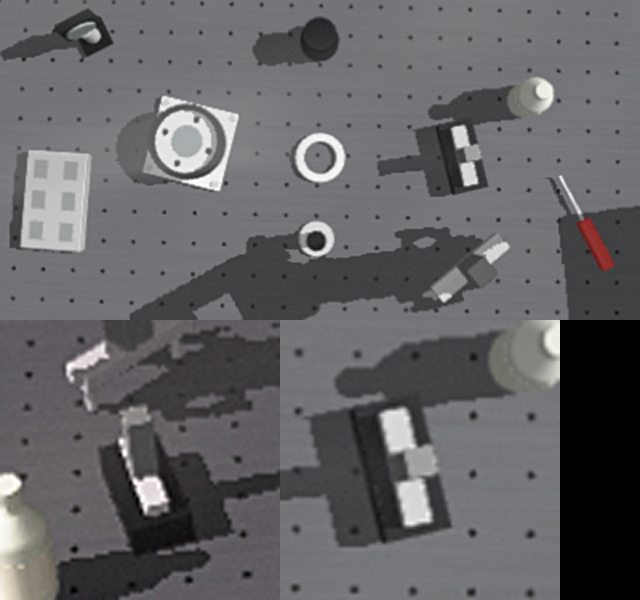

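```bash
python3 -c "
from workcell import ticket
print(ticket.finish_job())"
```

```text
the job is handed in; nothing more can be done
None
```

The retaining ring is turned clockwise until it met its stop, and the smaller spanner is back in its rest. I handed the job in at about 21 s on the robot's clock.

- **Turning the ring:** Both pins went about 10 mm into two of the ring's holes without touching anything. Drag was light until the torque rose steeply to 3.9 N m, which I took as the stop. I let the torque fall back to about zero before lifting the pins out.
- **Ring position:** The camera puts the holes 67.6° (1.18 rad) clockwise of where they started, and the angle was the same in a later picture. That fits the 1.0 to 1.5 rad range. It also agrees with the contact angle I felt, allowing for the play in the holes.
- **Spanner in the rest:** The top of the bar reads 46 mm and the top of the handle 111 mm, the heights for a properly seated spanner. It sits about 1 mm from the rest's centre and is turned 1 to 2° relative to it. It had slipped about 2° in the jaws under the stop torque, so I allowed for that when placing it.
- **Everything else:** The other things look undisturbed in the last picture, and the gripper is clear of everything. No check failed. That the ring is home rests on the torque rise and the hole angles, as I had no direct reading of the joint.

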